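Clear the spot and tip the tall carton into it

TASK

The window has to swing in over this laundry shelf, so the tall carton must lie down. First push the round scrub brush along the shelf until it is completely outside the taped outline, while the carton still stands; then push the tall carton near its top so that it topples onto its broad face and comes to rest lying wholly within the outline. Touch and push only, lift nothing, and leave everything else where it stands.

Things in the scene. Friction and masses are not known exactly. Their poses are not given: they have to be found in the camera images.
- carton: tallest cardboard carton: 40 thick (its x), 100 wide (y), 180 mm high (z), 0.3-0.65 kg, loose, standing at one end of the outline. Origin: centre of underside. Its x axis runs roughly along the outline, which lies on its +x or -x side. Push its top about 40 mm towards the outline and it falls by itself about its lower edge on that side (which stays nearly put), covering the 180 mm beyond
- carton_mid (a point): centre of the carton's volume, 90 mm above its underside
- carton_c0 (a point): carton corner point: bottom end, at its y = -50 mm, midway through its thickness
- carton_c1 (a point): carton corner point: bottom end, at its y = +50 mm, midway through its thickness
- carton_c2 (a point): carton corner point: top end, at its y = -50 mm, midway through its thickness
- carton_c3 (a point): carton corner point: top end, at its y = +50 mm, midway through its thickness
- outline: rectangle marked on the white shelf with grey tape 12 mm wide and flat (no height to bump into), 250 mm long (its x) by 150 mm wide (its y), measured over the outer edges of the tape. Origin: its centre, at shelf height. It is about as long as the lying carton needs, with some 10 to 50 mm to spare at each end
- brush: round scrub brush on its bristles, loose, 0.11 kg: disc 64 mm in diameter, 32 mm high (white bristles below, yellow plastic above) with a yellow mushroom knob 32 mm in diameter on top, 58 mm high in all. Starts near the middle of the outline. Origin: centre of underside. It slides when its rim is pushed; both long sides of the outline have free shelf beside them for it
- basket: bystander: open blue plastic basket of clothes pegs, 85 x 120 mm, 65 mm high, loose, on the carton's other side, away from the outline. Origin: centre of its underside
- short_carton: bystander: shorter cardboard carton, 45 x 70 mm, 110 mm high, standing loose beside the tall carton on the robot's side. Origin: centre of its underside
- soap_box: bystander: flat paper box, 60 x 85 mm, 32 mm high, lying loose beside the tall carton on the far side. Origin: centre of its underside
- detergent: bystander: closed green detergent bottle, 72 mm diameter, 210 mm high, standing loose well to the robot's left. Origin: centre of its underside
- jar: bystander: closed white jar, 70 mm diameter, 100 mm high, standing loose well to the robot's right. Origin: centre of its underside
- cup: bystander: clear plastic measuring cup, 76 mm rim diameter, 90 mm high, standing loose well to the robot's right, beyond the jar. Origin: centre of its underside
Things that resemble listed ones, but are neither listed nor needed, are in the scene too. Of the things that look like the brush, take the one that is farthest to the robot's right at the start.

How it is judged:
By the outcome, as a careful person would: the job done as asked, in the order asked, and still so for the second after the job is handed in, with the robot touching nothing.
It also fails if it takes over 64 s, if anything falls off the work surface, if the arm or the gripper's body presses on something with over 40 N, if the wrist force passes 120 N, or if a joint passes its speed limit or range.

ROBOT

A 6-joint arm with a two-finger parallel gripper is mounted at the origin on the work surface. World frame = base frame: x ahead of the robot, y to its left, z up, the work surface at z = 0. Lengths are in mm, angles in rad, forces in N, time in s.
With the tool pointing down it reaches from about 375 to 925 mm from the base axis. Payload 5.7 kg.
Tool frame: the origin (TCP) lies on the mounting face of the last link; the fingertips stand 182 mm ahead of it and the grasp point (between the pads) lies 163 mm ahead of it (bot.tip_extent is the distance from the TCP to the fingertips, in mm); z points along the fingers, y is the line along which they close (so a half turn about z gives the same grasp; the last joint's range is limited). The gripper opens to 88 mm and grips with 3 to 60 N. Pads are 20 mm wide; open, the fingers measure 115 mm over their backs; the gripper's body (75 mm by 178 mm) begins 61 mm behind the grasp point.
Start: joints at [1.098, 0.359, 1.51, -0, 1.272, -0.115], TCP at [210.128, 561.989, 404.623] pointing down, gripper open.
Joint ranges: [-2.97, 2.97], [-1.01, 2.36], [0.21, 2.38], [-0.96, 4.11], [0.2, 2.71], [-2.98, 2.98]. Speed limits (rad/s): [2.39, 2.39, 3.14, 3.14, 3.14, 3.14].

INTERFACE

Orientations are given as a unit quaternion [x, y, z, w].
In Python, from rig import bot gives the robot as it stands. The module is installed in compiled form; this text tells all that it offers.
- The arm moves only by the tool jog_arm, never from a script. Its argument "series" is a list of rows, each an object with "jaw": the finger opening in m, from 0 to 0.0878; "travel": the shift along the tool's x, y, z in m, a list of three; "delta_rot": the turn, a rotation vector about the tool's x, y, z in units of 6 degrees (1.0 is 6 degrees), a list of three. In form: [{"jaw": jaw, "travel": [tx, ty, tz], "delta_rot": [wx, wy, wz]}, ...]. A call has 1 to 12 rows; each row shifts and turns the commanded pose from where the row before left it, along the tool's axes as they then stand; what a row does not reach is not made up. A row lasts 1/10 s, in which the tool goes at most 50 mm and 8.59 degrees, less where a joint would pass 70% of its speed; a pose out of reach is approached as far as the arm can. A call is refused whole if a number of a shift passes 0.05 or a number of a turn 1, either way. A call with a gripper value outside its range is refused whole. The fingers move at their own pace and stop on an object; "force" is the grip in N (left out, the last holds). Time passes only in rows, so rows that do not move let the fingers close. It gives the time, the measured TCP pose, the force, the opening and the grip force at its end, in the units of the state.
- bot.get_obs(): the state, without advancing time (a new reading comes with each control period).
- bot.camera(name): name is "scene" or "top" or "wrist"; returns a dict with "pixels" (384x512x3 uint8, blue, green, red), "intrinsics" (3x3 intrinsics, pixels), "rvec" (rotation vector, rad) and "tvec" (3), from world to camera coordinates, as OpenCV has them. Camera axes: x right, y down, z forward; pixel columns grow to the right and rows downward; lengths in mm; the calibration is good to about 2 mm. A picture is of the moment at which its call begins. There is no depth.
- bot.close_job(): hands the job in; it is judged then, once.
The state is a dict: "time_s": time; "joint_pos": joint angles; "qd": joint speeds; "tau": joint torques, N m; "position": TCP position; "tcp_rot": TCP orientation; "force": force on the tool from outside, world axes, zero at the start; "torque": the same for the moment, N m; "grip_width": opening from 0.0 (shut) to 1.0 (fully open); "grip_force": force on a finger pad.
Only numpy, scipy, OpenCV 4.12 (cv2) and the standard library are available. Lean on these libraries where they do the work, as an engineer would, in place of code of your own. Each camera call takes 0.05 s, during which the arm holds its last target. There are 200 camera calls.

## Working session

There is one attempt and no reset: what is moved stays moved. The work goes in short steps, Python scripts to look and compute and a tool call to move; the robot and the scene stay as the last step left them, time stands still between calls to the robot, and variables do not carry over. Pictures are saved under pics/ and viewed, at most 10 in all, crops included, and the job is handed in when it is done.

Besides the shell and the picture viewer there is one more tool, called after "Call:" by a JSON object that holds its "method" and its "body", one argument or row to a line. jog_arm: Moves the arm, as the interface text tells. Its arguments: {"type":"object","properties":{"series":{"type":"array","items":{"type":"object","properties":{"jaw":{"type":"number"},"travel":{"type":"array","items":{"type":"number"}},"delta_rot":{"type":"array","items":{"type":"number"}}}}},"force":{"type":"number"}},"required":["series"]}

```bash
mkdir -p pics
cat > h.py <<'E'
import numpy as np, cv2
from rig import bot
def cam(n):
    c=bot.camera(n); R=cv2.Rodrigues(np.array(c['rvec'],float))[0]; return c['pixels'],np.array(c['intrinsics'],float),R,np.array(c['tvec'],float).ravel()
def ray(c,u,v,z=0):
    _,K,R,t=c; d=R.T@np.linalg.inv(K)@[u,v,1]; o=-R.T@t; return o+d*(z-o[2])/d[2]
def proj(c,p):
    _,K,R,t=c; q=K@(R@np.array(p,float)+t); return q[:2]/q[2]
E
python3 - <<'E'
from h import *
for n in ['scene','top']:
    c=cam(n); cv2.imwrite(f'pics/{n}0.png',cv2.resize(c[0],(800,600),interpolation=cv2.INTER_CUBIC)); np.savez(f'{n}0.npz',*c); print(n,-c[2].T@c[3])
E
```

```text
scene [1663.78714877  -79.20612552  821.09242396]
top [ 341.97288422  -12.90580995 1381.67691613]
```

View pics/scene0.png

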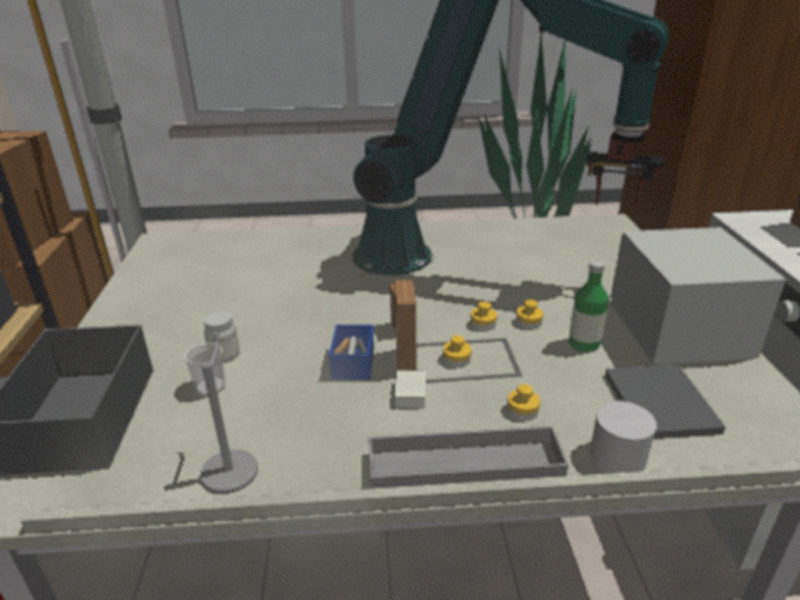

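View pics/top0.png

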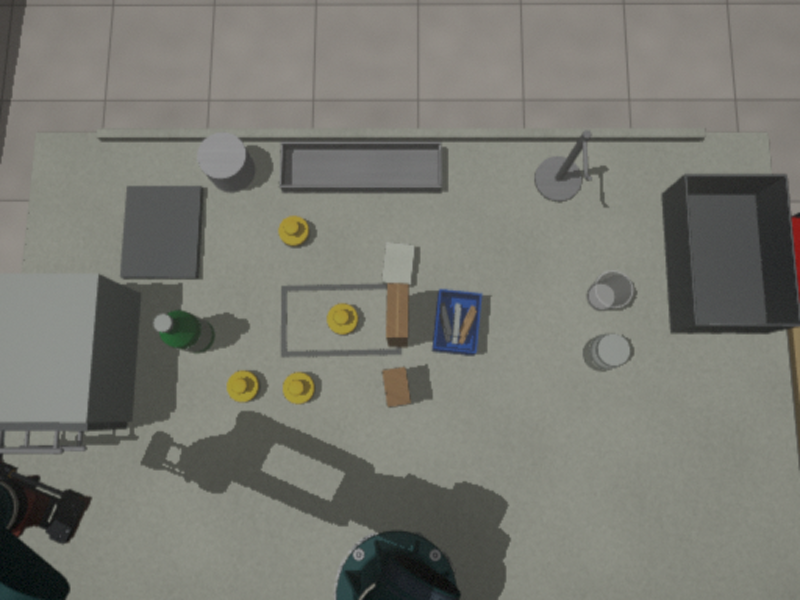

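The scene shows the tall carton beside the blue basket, with the outline to its robot-left. In the top view (800 px scale), the target brush is at (342,319) inside the outline. The other brushes are at (293,231), (242,386) and (298,388). The carton top is at (398,315), the short carton at (396,386), the soap box at (399,262) and the basket at (457,322).

```bash
cat > m.py <<'E'
from h import *
def blobs(c,mask,z,amin=40,roi=None):
    n,l,s,ce=cv2.connectedComponentsWithStats(mask.astype(np.uint8))
    for i in range(1,n):
        if s[i,4]<amin: continue
        cnt=cv2.findContours((l==i).astype(np.uint8),0,2)[0][0]
        b=cv2.boxPoints(cv2.minAreaRect(cnt))
        print(ce[i].round(1),s[i,4],'ctr',ray(c,*ce[i],z)[:2].round(0),'box',[tuple(ray(c,*p,z)[:2].round(0)) for p in b])
E
python3 - <<'E'
from m import *
d=np.load('top0.npz');c=[d[k] for k in d.files]
im=c[0];hsv=cv2.cvtColor(im,cv2.COLOR_BGR2HSV);H,S,V=[hsv[...,i].astype(int) for i in range(3)]
print('yellow z=32');blobs(c,(H>18)&(H<32)&(S>150),32)
br=(H>5)&(H<18)&(S>70)&(S<200)
print('brown z=180');blobs(c,br,180)
print('brown z=110');blobs(c,br,110)
print('blue');blobs(c,(H>105)&(H<125)&(S>120),65)
x0,x1,y0,y1=170,275,175,235
g=np.zeros(H.shape,bool); g[y0:y1,x0:x1]=((V<145)&(S<40))[y0:y1,x0:x1]
print('tape');blobs(c,g,0)
print(V[200:203,170:200],)
np.set_printoptions(linewidth=250)
cv2.imwrite('pics/crop.png',cv2.resize(im[140:280,140:330],(760,560),interpolation=cv2.INTER_CUBIC))
E
```

```text
yellow z=32
[187.  147.3] 220 ctr [716. 219.] box [(np.float64(744.0), np.float64(246.0)), (np.float64(744.0), np.float64(190.0)), (np.float64(687.0), np.float64(189.0)), (np.float64(687.0), np.float64(244.0))]
[218.3 203.7] 241 ctr [531. 113.] box [(np.float64(532.0), np.float64(151.0)), (np.float64(572.0), np.float64(112.0)), (np.float64(532.0), np.float64(71.0)), (np.float64(492.0), np.float64(110.0))]
[154.5 246.8] 253 ctr [394. 310.] box [(np.float64(422.0), np.float64(338.0)), (np.float64(422.0), np.float64(282.0)), (np.float64(366.0), np.float64(279.0)), (np.float64(366.0), np.float64(336.0))]
[190.2 248. ] 251 ctr [391. 198.] box [(np.float64(419.0), np.float64(225.0)), (np.float64(419.0), np.float64(169.0)), (np.float64(364.0), np.float64(167.0)), (np.float64(363.0), np.float64(223.0))]
brown z=180
[254.  199.5] 473 ctr [523.  -1.] box [(np.float64(465.0), np.float64(19.0)), (np.float64(575.0), np.float64(16.0)), (np.float64(573.0), np.float64(-22.0)), (np.float64(464.0), np.float64(-18.0))]
[298.5 207.1] 92 ctr [ 502. -127.] box [(np.float64(473.0), np.float64(-106.0)), (np
[... 1617 characters left out ...]
.float64(571.0), np.float64(-155.0)), (np.float64(543.0), np.float64(-155.0)), (np.float64(542.0), np.float64(-102.0))]
tape
[217.2 205. ] 4926 ctr [532. 120.] box [(np.float64(630.0), np.float64(277.0)), (np.float64(632.0), np.float64(-65.0)), (np.float64(439.0), np.float64(-64.0)), (np.float64(437.0), np.float64(270.0))]
[[141 137 138 141 141 141 143 140 142 139 101  93  94 101 137 142 142 141
  140 141 142 144 144 141 141 142 141 140 140 142]
 [142 140 140 142 142 138 140 140 141 140 101  93  92  93 136 140 142 141
  144 140 142 143 141 140 139 141 141 139 137 141]
 [143 142 141 143 142 140 138 140 140 137 102  93  91  94 137 139 141 141
  141 143 142 140 141 141 140 140 142 143 142 142]]
```

View pics/crop.png

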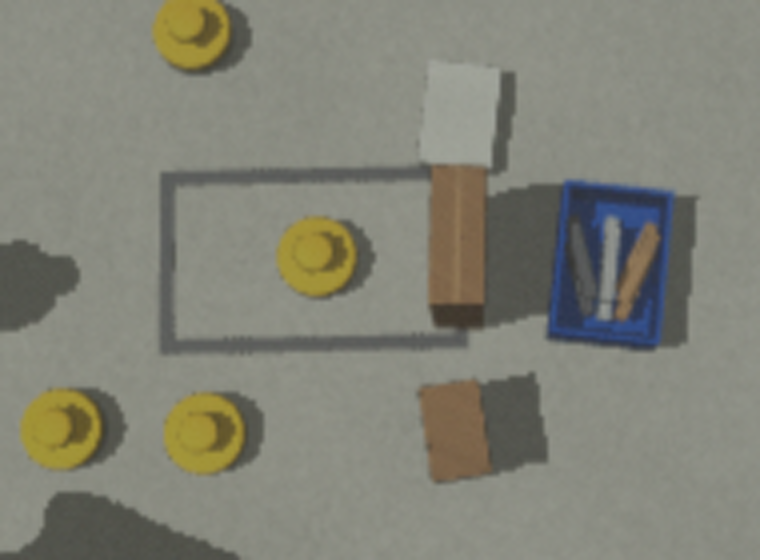

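The crop shows the carton top spanning (430–486, 165–303). The outline's left corners are at (161,172) and (162,353), and its lower right corner is at (467,347). The brush is at (316,257).

Run:
```python
from m import *
d=np.load('top0.npz');c=[d[k] for k in d.files]
def P(u,v,z):return ray(c,140+u/4-.4,140+v/4-.4,z)[:2].round(0)
for n,u,v,z in [('oTL',161,172,0),('oBL',162,353,0),('oBR',467,347,0),('cTL',430,165,180),('cTR',486,166,180),('cBR',484,304,180),('cBL',430,303,180),('cbaseBR',483,327,0),('cbaseBL',431,325,0),('scTL',418,387,110),('scTR',478,379,110),('scBR',491,471,110),('scBL',432,482,110),('soTL',428,60,32),('soTR',500,69,32),('soBR',491,167,32),('soBL',420,160,32),('knob',313,252,58),('disc',316,257,32)]: print(n,P(u,v,z))
# edges of tape: top and bottom rows by column
V=cv2.cvtColor(c[0],6).astype(float)
for col in [190,200,210,240]:
    a=V[175:240,col]; i=np.where(a<118)[0]+175; print(col,[ (ray(c,col,r,0)[:2].round(0)) for r in (i.min()-.5,i.max()+.5)])
```

```text
oTL [605. 244.]
oBL [457. 238.]
oBR [463.  -8.]
cTL [577.  19.]
cTR [576. -21.]
cBR [477. -20.]
cBL [478.  18.]
cbaseBR [479. -20.]
cbaseBL [480.  21.]
scTL [424.  28.]
scTR [430. -16.]
scBR [363. -26.]
scBL [354.  17.]
soTL [692.  25.]
soTR [685. -33.]
soBR [604. -26.]
soBL [610.  31.]
knob [531. 112.]
disc [531. 112.]
190 [array([606., 211.]), array([458., 206.])]
200 [array([609., 178.]), array([420., 173.])]
210 [array([609., 145.]), array([458., 142.])]
240 [array([610.,  47.]), array([462.,  45.])]
```

```bash
cat > t.py <<'E'
import sys
from h import *
from scipy.spatial.transform import Rotation as Ro
def st():
    o=bot.get_obs(); print(round(o['time_s'],2),np.round(o['position'],1),np.round(o['force'],1)); return o
def to(p,o=None):
    o=o or st(); R=Ro.from_quat(o['tcp_rot']); print(R.as_matrix().round(2).tolist(),'tool mm',R.inv().apply(np.array(p)-o['position']).round(1))
E
python3 -c "
from t import *
to([462,112,450])"
```

```text
0.1 [210.  561.7 403.9] [-0.5  0.6  0.1]
[[-0.94, 0.35, -0.0], [0.35, 0.94, -0.0], [0.0, -0.0, -1.0]] tool mm [-393.5 -333.   -45.6]
```

Call:
{"method": "jog_arm", "body": {
  "series": [
    {"jaw": 0.0, "travel": [0, 0, -0.045], "delta_rot": [0, 0, 0]},
    {"jaw": 0.0, "travel": [-0.036, -0.03, 0], "delta_rot": [0, 0, 0]},
    {"jaw": 0.0, "travel": [-0.036, -0.03, 0], "delta_rot": [0, 0, 0]},
    {"jaw": 0.0, "travel": [-0.036, -0.03, 0], "delta_rot": [0, 0, 0]},
    {"jaw": 0.0, "travel": [-0.036, -0.03, 0], "delta_rot": [0, 0, 0]},
    {"jaw": 0.0, "travel": [-0.036, -0.03, 0], "delta_rot": [0, 0, 0]},
    {"jaw": 0.0, "travel": [-0.036, -0.03, 0], "delta_rot": [0, 0, 0]},
    {"jaw": 0.0, "travel": [-0.036, -0.03, 0], "delta_rot": [0, 0, 0]},
    {"jaw": 0.0, "travel": [-0.036, -0.03, 0], "delta_rot": [0, 0, 0]},
    {"jaw": 0.0, "travel": [-0.036, -0.03, 0], "delta_rot": [0, 0, 0]},
    {"jaw": 0.0, "travel": [-0.036, -0.03, 0], "delta_rot": [0, 0, 0]},
    {"jaw": 0.0, "travel": [-0.033, -0.03, 0], "delta_rot": [0, 0, 0]}
  ]
}}

```text
time_s: 1.3
position: [463.3, 113.3, 449.5]
tcp_rot: [0.178, 0.984, -0.0, -0.0]
force: [0.7, 0.1, 0.1]
grip_width: 0.005
grip_force: 0.0
```

Call:
{"method": "jog_arm", "body": {
  "series": [
    {"jaw": 0.0, "travel": [0, 0, 0], "delta_rot": [0, 0, 0.965]},
    {"jaw": 0.0, "travel": [0, 0, 0], "delta_rot": [0, 0, 0.965]},
    {"jaw": 0.0, "travel": [0, 0, 0], "delta_rot": [0, 0, 0.965]},
    {"jaw": 0.0, "travel": [0, 0, 0], "delta_rot": [0, 0, 0.965]},
    {"jaw": 0.0, "travel": [0, 0, 0], "delta_rot": [0, 0, 0.965]},
    {"jaw": 0.0, "travel": [0, 0, 0], "delta_rot": [0, 0, 0.965]},
    {"jaw": 0.0, "travel": [0, 0, 0], "delta_rot": [0, 0, 0.965]},
    {"jaw": 0.0, "travel": [0, 0, 0], "delta_rot": [0, 0, 0.965]},
    {"jaw": 0.0, "travel": [0, 0, 0], "delta_rot": [0, 0, 0.965]},
    {"jaw": 0.0, "travel": [0, 0, 0], "delta_rot": [0, 0, 0.965]},
    {"jaw": 0.0, "travel": [0, 0, 0], "delta_rot": [0, 0, 0.965]},
    {"jaw": 0.0, "travel": [0, 0, 0], "delta_rot": [0, 0, 0.965]}
  ]
}}

```text
time_s: 2.5
position: [462.4, 115.2, 449.3]
tcp_rot: [0.708, 0.706, -0.0, -0.0]
force: [-1.3, -1.0, 0.0]
grip_width: 0.003
grip_force: 0.0
```

```bash
python3 -c "
from t import *
to([462,112,200])
c=cam('wrist');cv2.imwrite('pics/w1.png',c[0]); np.savez('w1.npz',*c);print(-c[2].T@c[3],proj(c,[531,112,32]))
H,S,V=cv2.split(cv2.cvtColor(c[0],40));from m import blobs
blobs(c,(H>18)&(H<32)&(S>150),32,300)"
```

```text
2.5 [462.4 115.2 449.3] [-1.3 -1.   0. ]
[[0.0, 1.0, -0.0], [1.0, -0.0, -0.0], [-0.0, -0.0, -1.0]] tool mm [-3.200e+00 -2.000e-01  2.493e+02]
[461.79960596 188.89356119 428.96449237] [309.1693672  168.91006275]
[205.6  17. ] 1706 ctr [396. 301.] box [(np.float64(366.0), np.float64(319.0)), (np.float64(426.0), np.float64(319.0)), (np.float64(425.0), np.float64(276.0)), (np.float64(363.0), np.float64(277.0))]
[453.1  88.2] 2170 ctr [713. 218.] box [(np.float64(664.0), np.float64(223.0)), (np.float64(719.0), np.float64(260.0)), (np.float64(762.0), np.float64(213.0)), (np.float64(706.0), np.float64(173.0))]
[207.4 104.8] 1841 ctr [393. 198.] box [(np.float64(364.0), np.float64(228.0)), (np.float64(425.0), np.float64(228.0)), (np.float64(423.0), np.float64(167.0)), (np.float64(360.0), np.float64(167.0))]
[309.4 167.5] 1573 ctr [531. 114.] box [(np.float64(501.0), np.float64(144.0)), (np.float64(559.0), np.float64(144.0)), (np.float64(563.0), np.float64(83.0)), (np.float64(502.0), np.float64(83.0))]
[232.8 355.6] 3305 ctr [ 415. -212.] box [(np.float64(92.0), np.float64(-225.0)), (np.float64(100.0), np.float64(-189.0)), (np.float64(649.0), np.float64(-189.0)), (np.float64(653.0), np.float64(-225.0))]
```

Call:
{"method": "jog_arm", "body": {
  "series": [
    {"jaw": 0.0, "travel": [-0.002, 0, 0.045], "delta_rot": [0, 0, 0]},
    {"jaw": 0.0, "travel": [0, 0, 0.045], "delta_rot": [0, 0, 0]},
    {"jaw": 0.0, "travel": [0, 0, 0.045], "delta_rot": [0, 0, 0]},
    {"jaw": 0.0, "travel": [0, 0, 0.045], "delta_rot": [0, 0, 0]},
    {"jaw": 0.0, "travel": [0, 0, 0.045], "delta_rot": [0, 0, 0]},
    {"jaw": 0.0, "travel": [0, 0, 0.027], "delta_rot": [0, 0, 0]},
    {"jaw": 0.0, "travel": [0, 0.01, 0], "delta_rot": [0, 0, 0]},
    {"jaw": 0.0, "travel": [0, 0.01, 0], "delta_rot": [0, 0, 0]},
    {"jaw": 0.0, "travel": [0, 0.01, 0], "delta_rot": [0, 0, 0]},
    {"jaw": 0.0, "travel": [0, 0.01, 0], "delta_rot": [0, 0, 0]},
    {"jaw": 0.0, "travel": [0, 0.01, 0], "delta_rot": [0, 0, 0]},
    {"jaw": 0.0, "travel": [0, 0.01, 0], "delta_rot": [0, 0, 0]}
  ]
}}

```text
time_s: 3.75
position: [523.6, 113.3, 198.6]
tcp_rot: [0.707, 0.707, 0.0, 0.0]
force: [-1.2, -1.0, 1.7]
grip_width: 0.004
grip_force: 0.9
```

```bash
cat >> m.py <<'E'
def yel(n='wrist',a=300):
    c=cam(n); H,S,V=cv2.split(cv2.cvtColor(c[0],40)); blobs(c,(H>18)&(H<32)&(S>150),32,a); return c
E
python3 -c "
from t import *;from m import *
st();c=yel('scene',40);cv2.imwrite('pics/s2.png',c[0][150:300,150:400].repeat(3,0).repeat(3,1))"
```

```text
3.75 [523.6 113.3 198.6] [-1.2 -1.   1.7]
[339.4 199.8] 122 ctr [398. 313.] box [(np.float64(346.0), np.float64(297.0)), (np.float64(351.0), np.float64(351.0)), (np.float64(437.0), np.float64(328.0)), (np.float64(432.0), np.float64(277.0))]
[309.9 200.5] 120 ctr [393. 202.] box [(np.float64(342.0), np.float64(184.0)), (np.float64(347.0), np.float64(234.0)), (np.float64(433.0), np.float64(217.0)), (np.float64(429.0), np.float64(169.0))]
[294.3 228.3] 166 ctr [566. 116.] box [(np.float64(561.0), np.float64(78.0)), (np.float64(504.0), np.float64(121.0)), (np.float64(573.0), np.float64(148.0)), (np.float64(626.0), np.float64(106.0))]
[335.3 255.5] 210 ctr [721. 219.] box [(np.float64(715.0), np.float64(182.0)), (np.float64(667.0), np.float64(235.0)), (np.float64(733.0), np.float64(251.0)), (np.float64(778.0), np.float64(199.0))]
```

View pics/s2.png

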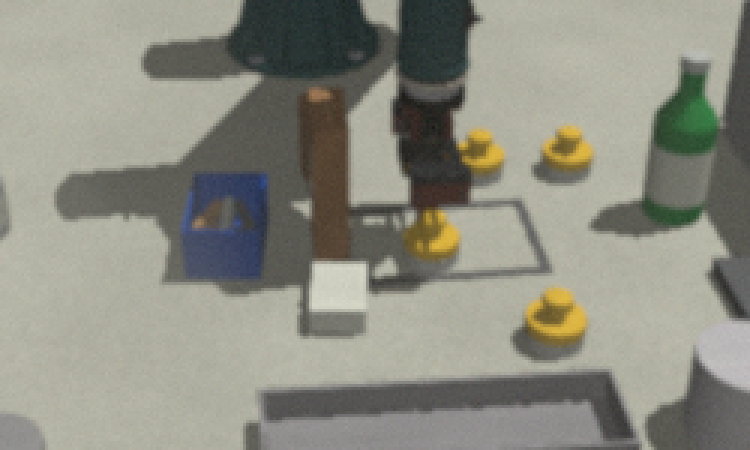

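The brush is moving straight ahead, at crop pixel (431,240), and the carton still stands. I'll keep pushing.

Call:
{"method": "jog_arm", "body": {
  "series": [
    {"jaw": 0.0, "travel": [0, 0.01, 0], "delta_rot": [0, 0, 0]},
    {"jaw": 0.0, "travel": [0, 0.01, 0], "delta_rot": [0, 0, 0]},
    {"jaw": 0.0, "travel": [0, 0.01, 0], "delta_rot": [0, 0, 0]},
    {"jaw": 0.0, "travel": [0, 0.01, 0], "delta_rot": [0, 0, 0]},
    {"jaw": 0.0, "travel": [0, 0.01, 0], "delta_rot": [0, 0, 0]},
    {"jaw": 0.0, "travel": [0, 0.01, 0], "delta_rot": [0, 0, 0]},
    {"jaw": 0.0, "travel": [0, 0.01, 0], "delta_rot": [0, 0, 0]}
  ]
}}

```text
time_s: 4.5
position: [593.5, 113.3, 197.6]
tcp_rot: [0.707, 0.707, -0.0, -0.0]
force: [-2.0, -0.8, 2.5]
grip_width: 0.007
grip_force: 0.9
```

```bash
python3 -c "
from t import *;from m import *
st();c=yel('scene',40)"
```

```text
4.5 [593.5 113.3 197.6] [-2.  -0.8  2.5]
[339.2 199.7] 125 ctr [397. 313.] box [(np.float64(346.0), np.float64(297.0)), (np.float64(351.0), np.float64(351.0)), (np.float64(437.0), np.float64(328.0)), (np.float64(432.0), np.float64(277.0))]
[310.2 200.9] 114 ctr [395. 202.] box [(np.float64(343.0), np.float64(188.0)), (np.float64(347.0), np.float64(234.0)), (np.float64(433.0), np.float64(217.0)), (np.float64(429.0), np.float64(173.0))]
[297.1 240.9] 200 ctr [637. 114.] box [(np.float64(643.0), np.float64(77.0)), (np.float64(577.0), np.float64(121.0)), (np.float64(637.0), np.float64(152.0)), (np.float64(698.0), np.float64(108.0))]
[335.3 255.6] 216 ctr [721. 219.] box [(np.float64(714.0), np.float64(184.0)), (np.float64(667.0), np.float64(235.0)), (np.float64(736.0), np.float64(252.0)), (np.float64(778.0), np.float64(202.0))]
```

Call:
{"method": "jog_arm", "body": {
  "series": [
    {"jaw": 0.0, "travel": [0, 0.01, 0], "delta_rot": [0, 0, 0]},
    {"jaw": 0.0, "travel": [0, 0.01, 0], "delta_rot": [0, 0, 0]},
    {"jaw": 0.0, "travel": [0, 0.01, 0], "delta_rot": [0, 0, 0]},
    {"jaw": 0.0, "travel": [0, 0.005, 0], "delta_rot": [0, 0, 0]},
    {"jaw": 0.0, "travel": [0, -0.02, 0], "delta_rot": [0, 0, 0]},
    {"jaw": 0.0, "travel": [0, -0.03, 0], "delta_rot": [0, 0, 0]},
    {"jaw": 0.0, "travel": [0, 0, -0.04], "delta_rot": [0, 0, 0]},
    {"jaw": 0.0, "travel": [0, 0, -0.045], "delta_rot": [0, 0, 0]},
    {"jaw": 0.0, "travel": [0, 0, -0.045], "delta_rot": [0, 0, 0]},
    {"jaw": 0.0, "travel": [0, 0, -0.045], "delta_rot": [0, 0, 0]},
    {"jaw": 0.0, "travel": [0, 0, -0.045], "delta_rot": [0, 0, 0]},
    {"jaw": 0.0, "travel": [0, 0, -0.045], "delta_rot": [0, 0, 0]}
  ]
}}

```text
time_s: 5.75
position: [577.6, 113.3, 465.0]
tcp_rot: [0.707, 0.707, 0.0, 0.0]
force: [0.8, 0.1, -0.2]
grip_width: 0.006
grip_force: 0.0
```

```bash
python3 -c "
from t import *;from m import *
o=st();to([527,-65,452],o);c=yel('scene',40);c=yel()"
```

```text
5.75 [577.6 113.3 465. ] [ 0.8  0.1 -0.2]
[[-0.0, 1.0, 0.0], [1.0, 0.0, -0.0], [-0.0, 0.0, -1.0]] tool mm [-178.2  -50.6   12.9]
[23.1 11.4] 50 ctr [-6646. -3771.] box [(np.float64(-9207.0), np.float64(-4935.0)), (np.float64(-9385.0), np.float64(-4955.0)), (np.float64(-4776.0), np.float64(-2925.0)), (np.float64(-4712.0), np.float64(-2932.0))]
[34.8 51.8] 42 ctr [-2726. -2029.] box [(np.float64(-3446.0), np.float64(-2362.0)), (np.float64(-3483.0), np.float64(-2354.0)), (np.float64(-2125.0), np.float64(-1753.0)), (np.float64(-2104.0), np.float64(-1762.0))]
[339.3 199.8] 116 ctr [398. 313.] box [(np.float64(346.0), np.float64(297.0)), (np.float64(351.0), np.float64(351.0)), (np.float64(437.0), np.float64(328.0)), (np.float64(432.0), np.float64(277.0))]
[309.7 200.9] 110 ctr [395. 200.] box [(np.float64(393.0), np.float64(168.0)), (np.float64(333.0), np.float64(211.0)), (np.float64(403.0), np.float64(232.0)), (np.float64(458.0), np.float64(190.0))]
[299.1 247.8] 196 ctr [673. 115.] box [(np.float64(666.0), np.float64(77.0)), (np.float64(617.0), np.float64(126.0)), (np.float64(687.0), np.
[... 559 characters left out ...]
float64(248.0)), (np.float64(751.0), np.float64(187.0)), (np.float64(686.0), np.float64(187.0))]
[122.7 103.9] 1728 ctr [394. 198.] box [(np.float64(367.0), np.float64(228.0)), (np.float64(429.0), np.float64(228.0)), (np.float64(423.0), np.float64(167.0)), (np.float64(358.0), np.float64(167.0))]
[316.3 163.9] 1417 ctr [669. 114.] box [(np.float64(638.0), np.float64(144.0)), (np.float64(697.0), np.float64(145.0)), (np.float64(702.0), np.float64(82.0)), (np.float64(640.0), np.float64(82.0))]
[232.2 355.8] 3361 ctr [ 536. -236.] box [(np.float64(201.0), np.float64(-247.0)), (np.float64(208.0), np.float64(-210.0)), (np.float64(786.0), np.float64(-215.0)), (np.float64(790.0), np.float64(-253.0))]
```

Call:
{"method": "jog_arm", "body": {
  "series": [
    {"jaw": 0.055, "travel": [-0.038, -0.01, 0], "delta_rot": [0, 0, 0]},
    {"jaw": 0.055, "travel": [-0.038, -0.01, 0], "delta_rot": [0, 0, 0]},
    {"jaw": 0.055, "travel": [-0.038, -0.01, 0], "delta_rot": [0, 0, 0]},
    {"jaw": 0.055, "travel": [-0.038, -0.01, 0], "delta_rot": [0, 0, 0]},
    {"jaw": 0.055, "travel": [-0.038, -0.01, 0], "delta_rot": [0, 0, 0]},
    {"jaw": 0.055, "travel": [0, 0, 0], "delta_rot": [0, 0, 0]},
    {"jaw": 0.055, "travel": [0, 0, 0.045], "delta_rot": [0, 0, 0]},
    {"jaw": 0.055, "travel": [0, 0, 0.045], "delta_rot": [0, 0, 0]},
    {"jaw": 0.055, "travel": [0, 0, 0.043], "delta_rot": [0, 0, 0]},
    {"jaw": 0.055, "travel": [0, 0, 0], "delta_rot": [0, 0, 0]}
  ]
}}

```text
time_s: 6.85
position: [525.2, -75.5, 324.5]
tcp_rot: [0.707, 0.707, -0.003, -0.005]
force: [-1.2, 0.7, -0.8]
grip_width: 0.624
grip_force: 0.0
```

```bash
python3 -c "
from t import *
st();a=cam('scene')[0];cv2.imwrite('pics/s3.png',cv2.resize(a[130:280,180:380],(800,600)))"
```

```text
6.85 [525.2 -75.5 324.5] [-1.2  0.7 -0.8]
```

View pics/s3.png

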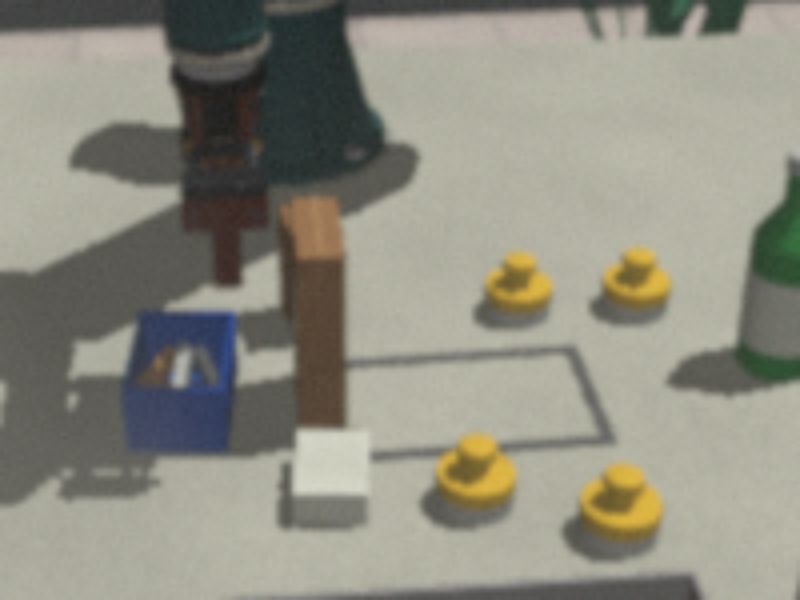

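The fingers sit behind the carton at a good height, with tips around z 145. The brush is clear of the tape.

Call:
{"method": "jog_arm", "body": {
  "series": [
    {"jaw": 0.055, "travel": [0.015, 0, 0], "delta_rot": [0, 0, 0]},
    {"jaw": 0.055, "travel": [0.015, 0, 0], "delta_rot": [0, 0, 0]},
    {"jaw": 0.055, "travel": [0.006, 0, 0], "delta_rot": [0, 0, 0]},
    {"jaw": 0.055, "travel": [0.006, 0, 0], "delta_rot": [0, 0, 0]},
    {"jaw": 0.055, "travel": [0.006, 0, 0], "delta_rot": [0, 0, 0]},
    {"jaw": 0.055, "travel": [0.006, 0, 0], "delta_rot": [0, 0, 0]},
    {"jaw": 0.055, "travel": [0.006, 0, 0], "delta_rot": [0, 0, 0]}
  ]
}}

```text
time_s: 7.6
position: [527.8, -16.4, 329.9]
tcp_rot: [0.707, 0.707, 0.0, 0.0]
force: [-0.3, -1.0, -0.0]
grip_width: 0.625
grip_force: 0.2
```

```bash
python3 -c "
from t import *
st();a=cam('scene')[0];cv2.imwrite('pics/s4.png',cv2.resize(a[130:280,180:380],(800,600)))"
```

```text
7.6 [527.8 -16.4 329.9] [-0.3 -1.  -0. ]
```

View pics/s4.png

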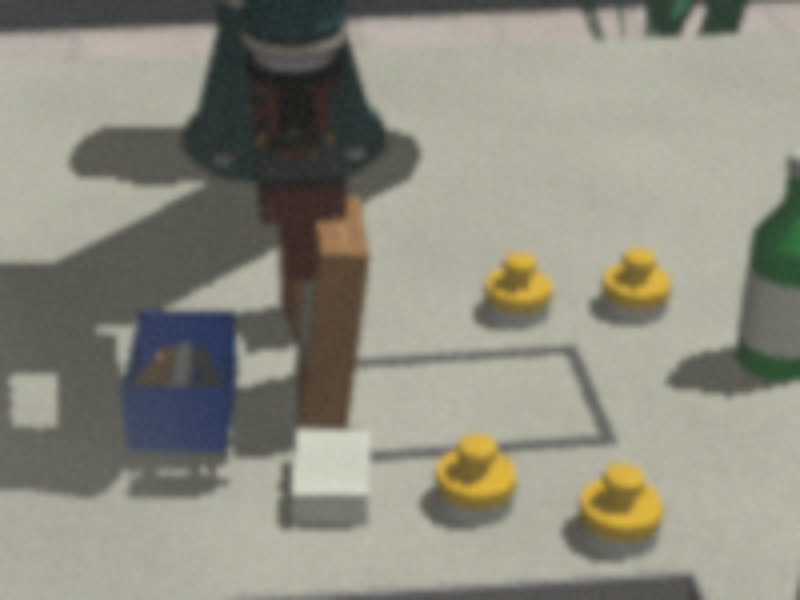

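The carton is tilting cleanly about its lower left edge, with the top now near pixel (345,225). I'll keep going until it passes balance.

Call:
{"method": "jog_arm", "body": {
  "series": [
    {"jaw": 0.055, "travel": [0.005, 0, 0], "delta_rot": [0, 0, 0]},
    {"jaw": 0.055, "travel": [0.005, 0, 0], "delta_rot": [0, 0, 0]},
    {"jaw": 0.055, "travel": [0.005, 0, 0], "delta_rot": [0, 0, 0]},
    {"jaw": 0.055, "travel": [0.005, 0, 0], "delta_rot": [0, 0, 0]},
    {"jaw": 0.055, "travel": [0.005, 0, 0], "delta_rot": [0, 0, 0]},
    {"jaw": 0.055, "travel": [0.004, 0, 0], "delta_rot": [0, 0, 0]},
    {"jaw": 0.055, "travel": [0, 0, 0], "delta_rot": [0, 0, 0]},
    {"jaw": 0.055, "travel": [0, 0, 0], "delta_rot": [0, 0, 0]},
    {"jaw": 0.055, "travel": [0, 0, 0], "delta_rot": [0, 0, 0]},
    {"jaw": 0.055, "travel": [0, 0, 0], "delta_rot": [0, 0, 0]},
    {"jaw": 0.055, "travel": [0, 0, 0], "delta_rot": [0, 0, 0]},
    {"jaw": 0.055, "travel": [0, 0, 0], "delta_rot": [0, 0, 0]}
  ]
}}

```text
time_s: 8.85
position: [527.7, 12.1, 329.7]
tcp_rot: [0.707, 0.707, -0.0, 0.0]
force: [0.4, 0.7, -0.8]
grip_width: 0.627
grip_force: 0.0
```

Call:
{"method": "jog_arm", "body": {
  "series": [
    {"jaw": 0.055, "travel": [0, 0, -0.04], "delta_rot": [0, 0, 0]},
    {"jaw": 0.055, "travel": [0, 0, -0.04], "delta_rot": [0, 0, 0]},
    {"jaw": 0.055, "travel": [0, 0, -0.04], "delta_rot": [0, 0, 0]},
    {"jaw": 0.055, "travel": [-0.04, 0, 0], "delta_rot": [0, 0, 0]},
    {"jaw": 0.055, "travel": [-0.04, 0, 0], "delta_rot": [0, 0, 0]},
    {"jaw": 0.055, "travel": [-0.04, 0, 0], "delta_rot": [0, 0, 0]},
    {"jaw": 0.055, "travel": [-0.04, 0, 0], "delta_rot": [0, 0, 0]},
    {"jaw": 0.055, "travel": [-0.04, 0, 0], "delta_rot": [0, 0, 0]},
    {"jaw": 0.055, "travel": [-0.04, 0, 0], "delta_rot": [0, 0, 0]},
    {"jaw": 0.055, "travel": [-0.04, 0, 0], "delta_rot": [0, 0, 0]}
  ]
}}

```text
time_s: 9.85
position: [527.5, -269.4, 449.7]
tcp_rot: [0.707, 0.707, -0.0, 0.0]
force: [-0.1, 0.3, -0.5]
grip_width: 0.623
grip_force: 0.0
```

```bash
python3 -c "
from t import *
st();c=cam('top');np.savez('top1.npz',*c);a=c[0];cv2.imwrite('pics/t5.png',cv2.resize(a[120:280,140:340],(800,600)[:1]+(600,) if 0 else (750,600),interpolation=2))"
```

```text
9.85 [ 527.5 -269.4  449.7] [-0.1  0.3 -0.5]
```

View pics/t5.png

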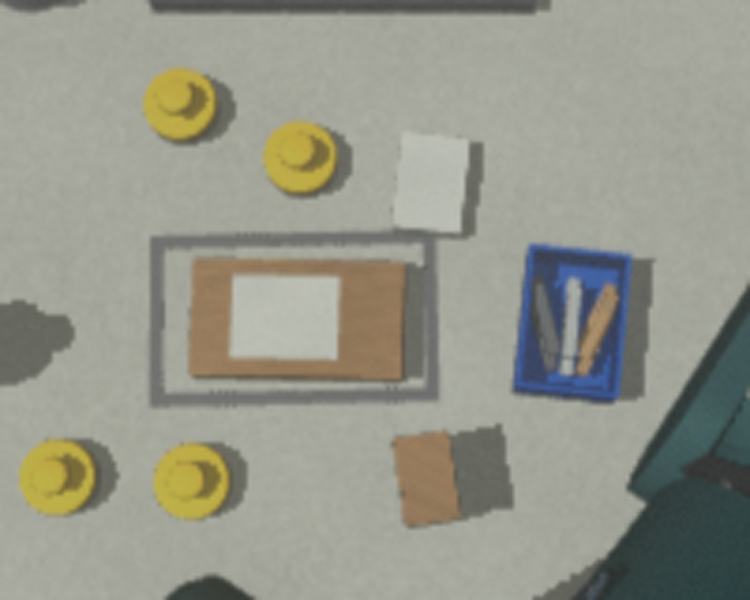

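The top view shows the carton lying flat at (190–405, 258–380), inside the outline at (150–438, 234–405). The brush at (300,157) is well clear of the tape, and the other things stand where they were.

```bash
python3 -c "
from rig import bot
print(bot.close_job())"
```

```text
the job is handed in; nothing more can be done
None
```

The job is handed in: I pushed the brush fully clear of the outline first, then toppled the carton, which lies flat inside it; nothing else appears to have moved, and it took about 10 s of the 64 s allowed.

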